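Ring up four wax patterns for investing

TASK

The wax patterns on their rubber crucible formers in the tray are ready for investing. Stand the four steel casting rings in the tray, each lowered over the pattern on the former whose size it fits, fully home and flat on the former's base before you let go of it. The low spacer ring and the measuring cup with the thumb tab only look like casting rings: leave them where they stand.

Things in the scene. Friction and masses are not known exactly. Their poses are not given: they have to be found in the camera images.
- ring_34: casting ring: plain bare grey steel tube open at both ends, 34 mm outside diameter, 29 mm bore, 40 mm high, loose, standing upright somewhere on the worktop. Origin: centre of its lower end; z up along its axis.
- former_34: dark rubber former for the 34 mm ring, fixed in a steel tray (rim 12 mm high), one of four in a square, 105 mm apart, any order. Round flat base 44 mm across, 7 mm high (the ring stands on it); boss 23 mm across, 4 mm high, enters the bore; then a cone to 17 mm; on it one small wax crown, to 37 mm high, within 5 mm of the axis. Origin: centre of the underside; z up.
- ring_44: casting ring: plain bare grey steel tube open at both ends, 44 mm outside diameter, 39 mm bore, 46 mm high, loose, standing upright somewhere on the worktop. Origin: centre of its lower end; z up along its axis.
- former_44: dark rubber former for the 44 mm ring, fixed in a steel tray (rim 12 mm high), one of four in a square, 105 mm apart, any order. Round flat base 54 mm across, 7 mm high (the ring stands on it); boss 33 mm across, 4 mm high, enters the bore; then a cone to 21 mm; on it one larger wax crown, to 41 mm high, within 6 mm of the axis. Origin: centre of the underside; z up.
- ring_54: casting ring: plain bare grey steel tube open at both ends, 54 mm outside diameter, 49 mm bore, 52 mm high, loose, standing upright somewhere on the worktop. Origin: centre of its lower end; z up along its axis.
- former_54: dark rubber former for the 54 mm ring, fixed in a steel tray (rim 12 mm high), one of four in a square, 105 mm apart, any order. Round flat base 64 mm across, 7 mm high (the ring stands on it); boss 43 mm across, 4 mm high, enters the bore; then a cone to 26 mm; on it two wax crowns side by side, to 46 mm high, within 12 mm of the axis. Origin: centre of the underside; z up.
- ring_64: casting ring: plain bare grey steel tube open at both ends, 64 mm outside diameter, 59 mm bore, 58 mm high, loose, standing upright somewhere on the worktop. Origin: centre of its lower end; z up along its axis.
- former_64: dark rubber former for the 64 mm ring, fixed in a steel tray (rim 12 mm high), one of four in a square, 105 mm apart, any order. Round flat base 74 mm across, 7 mm high (the ring stands on it); boss 53 mm across, 4 mm high, enters the bore; then a cone to 30 mm; on it a row of three joined wax crowns, to 50 mm high, within 16 mm of the axis. Origin: centre of the underside; z up.
- short_ring: look-alike: low steel spacer ring, 54 mm outside diameter, bore 49 mm, only 20 mm high, loose. Not a casting ring; it stays where it is. Origin: centre of its underside.
- measuring_cup: look-alike: straight steel measuring cup, 44 mm outside diameter, 46 mm high, with a closed bottom and a flat thumb tab (about 20 mm long) at the rim, loose. It stays where it is. Origin: centre of its underside; the tab points to its own -x.
Not all that is in view belongs to the job. Leave any yellow look-alike of the ring_54 alone.

How it is judged:
At the end, for the whole second after the job is handed in: Each casting ring stands released and still on its own former: axis within 6 mm, lower end on the base (7 mm above the former's underside, within 2.5 mm), tilt under 0.08 rad. Short ring and measuring cup upright within 20 mm of their starts (horizontal distance between ring_34 and former_34 below 0.006 m and z of ring_34 in the frame of former_34 between 0.0045 and 0.0095 m and angle between each of ring_34, ring_44, ring_54, ring_64's own z axis and vertical below 0.08 rad and linear speed of each of ring_34, ring_44, ring_54, ring_64 below 0.02 m/s and horizontal distance between ring_44 and former_44 below 0.006 m and z of ring_44 in the frame of former_44 between 0.0045 and 0.0095 m and horizontal distance between ring_54 and former_54 below 0.006 m and z of ring_54 in the frame of former_54 between 0.0045 and 0.0095 m and horizontal distance between ring_64 and former_64 below 0.006 m and z of ring_64 in the frame of former_64 between 0.0045 and 0.0095 m and distance of each of short_ring, measuring_cup from where it was at the start of the episode below 0.02 m and angle between each of short_ring, measuring_cup's own z axis and vertical below 0.1 rad); the robot touches nothing.
It fails at once if a ring is let go over its former while still more than 20 mm above its seat (dropped) ((horizontal distance between ring_34 and former_34 below 0.03 m and z of ring_34 in the frame of former_34 above 0.027 m and contact force between the fingers and ring_34 below 0.02 N) or (horizontal distance between ring_44 and former_44 below 0.03 m and z of ring_44 in the frame of former_44 above 0.027 m and contact force between the fingers and ring_44 below 0.02 N) or (horizontal distance between ring_54 and former_54 below 0.03 m and z of ring_54 in the frame of former_54 above 0.027 m and contact force between the fingers and ring_54 below 0.02 N) or (horizontal distance between ring_64 and former_64 below 0.03 m and z of ring_64 in the frame of former_64 above 0.027 m and contact force between the fingers and ring_64 below 0.02 N)).
It fails at once if the short ring or the measuring cup is moved away by more than 30 mm or tipped over (distance of any of short_ring, measuring_cup from where it was at the start of the episode above 0.03 m or angle between any of short_ring, measuring_cup's own z axis and vertical above 0.7 rad).
It also fails if it takes over 107 s, if anything falls off the work surface, if the arm or the gripper's body presses on something with over 40 N, if the wrist force passes 120 N, or if a joint passes its speed limit or range.

ROBOT

A 7-joint arm with a two-finger parallel gripper is mounted at the origin on a cart in front of the work surface, level with it; the furniture and walls round the work are solid. World frame = base frame: x ahead of the robot, y to its left, z up, the work surface at z = 0. Lengths are in m, angles in rad, forces in N, time in s.
With the tool pointing down it reaches from about 0.4 to 0.85 m from the base axis. Payload 10.4 kg.
Tool frame: the origin (TCP) lies on the centre line of the jaws, within the pads' length; the fingertips stand 11 mm ahead of it and the grasp point (between the pads) lies 8 mm behind it (tip_reach is the distance from the TCP to the fingertips, in m); z points along the fingers, y is the line along which they close (so a half turn about z gives the same grasp; the last joint's range is limited). The gripper opens to 85 mm and grips with 20 to 120 N. Pads are 22 mm wide; open, the fingers measure 114 mm over their backs; the gripper's body (76 mm by 85 mm) begins 54 mm behind the grasp point. The pads swing forward as they close: fully open they stand 13 mm farther back than shut.
Start: joints at [-1.154, 0.332, -0.065, 1.46, 0.022, 1.35, -0.088], TCP at [0.266, 0.566, 0.242] pointing down, gripper open.
Joint ranges: [-2.6, 2.6], [-0.5, 2.12], [-1.47, 1.34], [0.16, 2.42], [-1.27, 4.41], [0.06, 2.06], [-2.6, 2.6]. Speed limits (rad/s): [2.22, 2.22, 2.79, 2.79, 3.14, 3.14, 3.14].

INTERFACE

Orientations are given as a unit quaternion [x, y, z, w].
In Python, from workcell import get_obs, camera, hand_in, tip_reach gives the robot as it stands. The module is installed in compiled form; this text tells all that it offers.
- The arm moves only by the tool move_arm, never from a script. Its argument "plan" is a list of rows, each an object with "delta_pos": the shift along the tool's x, y, z in a scale on which 1.0 is 0.75 m, a list of three; "turn": the turn, a rotation vector about the tool's x, y, z in fractions of the full range, 1 being 90 degrees, a list of three; "fingers": the closure, from 0 (fully open) to 1 (shut). A call has 1 to 12 rows; each row is the pose to reach, as a shift and turn from the pose commanded when the call began, along the tool's axes at that moment; what a row does not reach only later rows make up. A row lasts 1/8 s, in which the tool goes at most 62.5 mm and 10.7 degrees, less where a joint would pass 70% of its speed; a pose out of reach is approached as far as the arm can. A shift or turn number past 1, either way, is cut back to 1. A call with a gripper value outside its range is refused whole. The fingers move at their own pace and stop on an object; "force" is the grip in N (left out, the last holds). Time passes only in rows, so rows that repeat a pose let the fingers close. It gives the time, the measured TCP pose, the force, the opening and the grip force at its end, in the units of the state.
- get_obs(): the state, without advancing time (a new reading comes with each control period).
- camera(name): name is "scene" or "top" or "wrist"; returns a dict with "color" (480x640x3 uint8, red, green, blue), "range_z" (480x640 float32, m along the optical axis (not along the pixel's ray), 0 where there is no reading), "fx", "fy", "cx", "cy" (pixels), "R" (3x3) and "t" (3): a world point X has camera coordinates R X + t; the wrist camera has in their place "tool_from_camera" (4x4, takes a point from camera to tool coordinates, whose origin is the TCP and whose axes are the flange's). Camera axes: x right, y down, z forward; pixel columns grow to the right and rows downward; lengths in m; the calibration is good to about 2 mm. A picture is of the moment at which its call begins: read the wrist's pose just before it.
- hand_in(): hands the job in; it is judged then, once.
The state is a dict: "clock": time; "joint_pos": joint angles; "joint_velocities": joint speeds; "tau": joint torques, N m; "position": TCP position; "ee_rot": TCP orientation; "ft_force": force on the tool from outside, world axes, zero at the start; "torque": the same for the moment, N m; "grip_width": opening from 0.0 (shut) to 1.0 (fully open); "grasp_force": force on a finger pad.
Only numpy, scipy, OpenCV 4.12 (cv2) and the standard library are available. Lean on these libraries where they do the work, as an engineer would, in place of code of your own. Each camera call takes 0.05 s, during which the arm holds its last target. There are 200 camera calls.

## Working session

There is one attempt and no reset: what is moved stays moved. The work goes in short steps, Python scripts to look and compute and a tool call to move; the robot and the scene stay as the last step left them, time stands still between calls to the robot, and variables do not carry over. Pictures are saved under pics/ and viewed, at most 14 in all, crops included, and the job is handed in when it is done.

Besides the shell and the picture viewer there is one more tool, called after "Emit:" as name(argument=value, ...), one argument or row to a line, values as JSON. move_arm: Moves the arm, as the interface text tells. Its arguments: {"type":"object","properties":{"plan":{"type":"array","items":{"type":"object","properties":{"delta_pos":{"type":"array","items":{"type":"number"}},"turn":{"type":"array","items":{"type":"number"}},"fingers":{"type":"number"}}}},"force":{"type":"number"}},"required":["plan"]}

```bash
mkdir -p pics; cat > h.py <<'E'
import numpy as np, cv2
from workcell import get_obs, camera, hand_in, tip_reach
from scipy.spatial.transform import Rotation as Ro
def cloud(c):
    z=c["range_z"]; v,u=np.mgrid[:480,:640]
    P=np.stack([(u-c["cx"])/c["fx"]*z,(v-c["cy"])/c["fy"]*z,z],-1)
    return (P-c["t"])@c["R"]   # R^T (p-t)
def save(n,img): cv2.imwrite(f"pics/{n}.png",img[...,::-1])
E
python3 - <<'E'
from h import *
o=get_obs(); print({k:np.round(v,3) for k,v in o.items()}, tip_reach)
for n in("top","scene"):
    c=camera(n); save(n+"0",c["color"]); print(n,c["fx"],c["t"],np.round(c["R"],3).tolist()); np.savez(n+"0.npz",**c)
E
```

```text
{'clock': np.float64(0.0), 'joint_pos': array([-1.154,  0.333, -0.065,  1.461,  0.022,  1.35 , -0.088]), 'joint_velocities': array([ 0.001,  0.   , -0.001, -0.001, -0.   ,  0.   ,  0.001]), 'tau': array([-0.0000e+00, -6.2545e+01,  4.9000e-02, -3.9162e+01,  1.6000e-02,
        1.0000e-02, -0.0000e+00]), 'position': array([0.266, 0.565, 0.242]), 'ee_rot': array([ 0.218,  0.976, -0.001, -0.   ]), 'ft_force': array([-0.429, -0.137,  0.174]), 'torque': array([-0.026, -0.04 , -0.023]), 'grasp_force': np.float64(0.0), 'grip_width': np.float64(1.006)} 0.011
top 582.2626921113537 [-0.12928059  0.56209719  1.20362427] [[-0.008, -1.0, 0.004], [-0.988, 0.007, -0.151], [0.151, -0.005, -0.988]]
scene 481.9552615751313 [-0.44767288  0.23639428  0.75816041] [[0.636, -0.772, 0.012], [-0.432, -0.369, -0.823], [0.64, 0.519, -0.567]]
```

View pics/top0.png

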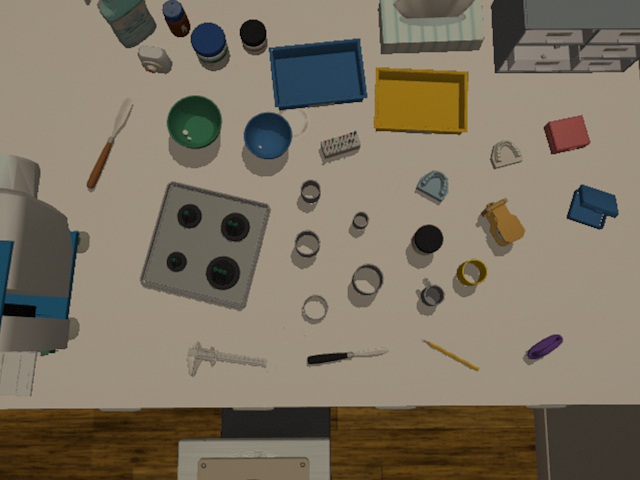

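View pics/scene0.png

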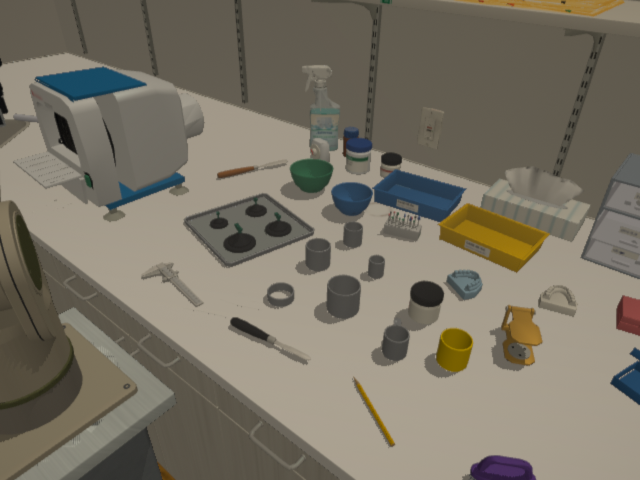

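Top view. Candidates for the casting rings:
- 34 ring at (361,220)
- 44 ring at (311,190)
- 54 ring at (307,243)
- 64 ring at (367,279)

Look-alikes:
- low spacer (315,307)
- cup with tab (432,294)
- yellow ring (472,272)
- black-lidded jar (428,239)

Formers are at (189,215), (235,227), (176,261) and (223,272). Next I'll measure them and check in one close crop.

```bash
cat >> h.py <<'E'
from scipy.optimize import least_squares
def fitc(P,r=None):
    P=P[:,:2]; c0=P.mean(0)
    f=lambda p: np.hypot(*(P-p[:2]).T)-(p[2] if r is None else r)
    s=least_squares(f,[*c0,.025],loss='soft_l1',f_scale=.001)
    return s.x,np.abs(s.fun).mean()
E
python3 - <<'E'
from h import *
c=dict(np.load("top0.npz")); W=cloud(c); np.save("W.npy",W)
for n,(u,v),h in [("34",(361,220),.04),("44",(311,190),.046),("54",(307,243),.052),("64",(367,279),.058),("short",(315,307),.02),("cup",(432,294),.046),("yel",(472,272),.052)]:
    B=W[v-28:v+29,u-28:u+29].reshape(-1,3)
    z=B[:,2]; zt=np.percentile(z[(z>.01)&(z<.09)],90)
    S=B[(abs(z-h)<.004)]
    p,e=fitc(S); print(n,"ztop~%.4f"%zt,len(S),np.round(p,4),"res %.4f"%e, "table",np.round(np.median(z),4))
for (u,v) in [(189,215),(235,227),(176,261),(223,272)]:
    B=W[v-22:v+23,u-22:u+23].reshape(-1,3); z=B[:,2]
    print((u,v),W[v,u].round(4),np.histogram(z,bins=np.arange(-.004,.06,.004))[0])
im=c["color"][170:330,140:460]
save("crop_top",cv2.resize(cv2.convertScaleAbs(im,alpha=1.6),(800,400),interpolation=cv2.INTER_CUBIC))
E
```

```text
34 ztop~0.0422 57 [ 0.6165 -0.2312  0.0156] res 0.0007 table 0.0008
44 ztop~0.0475 80 [ 0.6819 -0.1225  0.0205] res 0.0008 table 0.0009
54 ztop~0.0534 99 [ 0.5644 -0.1148  0.0255] res 0.0008 table 0.001
64 ztop~0.0599 116 [ 0.4855 -0.2429  0.0305] res 0.0007 table 0.0009
short ztop~0.0229 88 [ 0.4284 -0.1313  0.0254] res 0.0007 table 0.0005
cup ztop~0.0475 130 [ 0.4537 -0.3805  0.022 ] res 0.0035 table 0.001
yel ztop~0.0530 103 [ 0.4997 -0.4678  0.0255] res 0.0008 table 0.001
(189, 215) [0.6299 0.1439 0.0246] [113 748 665 234 122  69  26  15   2   0   4  14   4   0   0]
(235, 227) [0.6024 0.0429 0.0249] [112 623 636 284 125  75  60  36  21   4   1   4  21   8   1]
(176, 261) [0.5287 0.1694 0.0246] [124 859 694 201  78  33  14   2   0   1   8   4   0   0   0]
(223, 272) [0.5011 0.063  0.0534] [ 79 534 504 329 181 119  92  66  40  15   2   0   5  25  21]
```

View pics/crop_top.png

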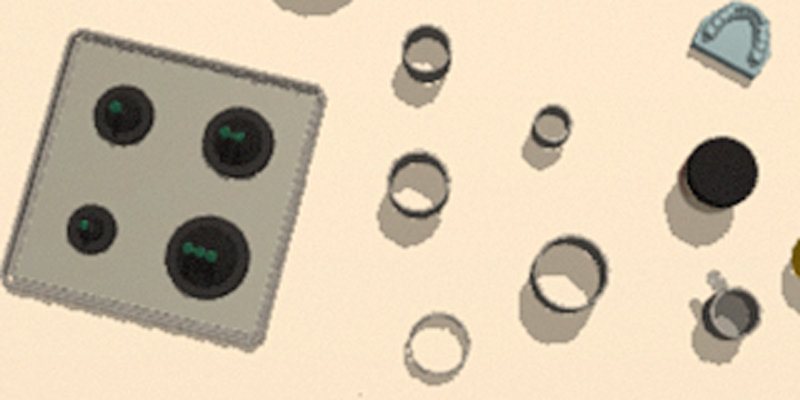

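The crop confirms the choice: open rings with growing diameters, the low spacer at (437,348) and the tabbed cup at (730,312). The formers show one crown at (91,229) for 34, one larger crown at (123,115) for 44, two crowns at (238,143) for 54, and three crowns at (207,257) for 64. Next I'll measure the formers, the tray floor, and the white machine near the arm's start.

```bash
cat > form.py <<'E'
from h import *
c=dict(np.load("top0.npz")); W=np.load("W.npy")
R,t=c["R"],c["t"]; C=-R.T@t; print("cam",C.round(3))
v,u=np.mgrid[:480,:640]
def onplane(uv,z):
    d=np.c_[(uv[:,0]-c["cx"])/c["fx"],(uv[:,1]-c["cy"])/c["fy"],np.ones(len(uv))]@R
    return C+d*((z-C[2])/d[:,2])[:,None]
g=c["color"].max(2)
F=W[200:290,165:250].reshape(-1,3); gg=g[200:290,165:250].ravel()
print("tray floor z",np.median(F[gg>90,2]).round(4))
out=[]
for n,(pu,pv),r in [("34",(176,261),.022),("44",(189,215),.027),("54",(235,227),.032),("64",(223,272),.037)]:
    m=np.zeros_like(g); m[pv-26:pv+27,pu-26:pu+27]=(g[pv-26:pv+27,pu-26:pu+27]<75)
    k,l,s,_=cv2.connectedComponentsWithStats(m); i=1+s[1:,4].argmax()
    m=(l==i).astype(np.uint8)
    cn=max(cv2.findContours(m,0,cv2.CHAIN_APPROX_NONE)[0],key=len)[:,0].astype(float)
    P=onplane(cn,.0085); p,e=fitc(P); q,e2=fitc(P,r)
    ann=m.astype(bool)&(np.hypot(W[...,0]-p[0],W[...,1]-p[1])>r-.004)
    print(n,p.round(4),e.round(4),q[:2].round(4),"base z",np.median(W[ann][:,2]).round(4)); out.append(p[:2])
A=np.array(out)
for i in range(4): print([round(float(np.hypot(*(A[i]-A[j]))),4) for j in range(4)])
E
python3 form.py
python3 - <<'E'
from h import *
c=dict(np.load("top0.npz"));W=np.load("W.npy")
for P in ([.266,.565,.242],[.6,.3,.25],[0.4,.5,.25]):
    q=c["R"]@P+c["t"]; print(P,(q[:2]/q[2]*[c["fx"],c["fy"]]+[c["cx"],c["cy"]]).round())
for v in range(160,400,30): print(v,[tuple(W[v,u].round(2)) for u in (5,30,60,80)])
c=dict(np.load("scene0.npz"));W=cloud(c)
for p in((110,90),(180,90),(150,130),(20,250)): print(p,W[p[1],p[0]].round(3))
E
```

```text
cam [ 0.373 -0.127  1.275]
tray floor z 0.0037
34 [0.5297 0.1726 0.0214] 0.0005 [0.5297 0.1726] base z 0.0093
44 [0.6316 0.1471 0.0266] 0.0006 [0.6315 0.1471] base z 0.0092
54 [0.6056 0.0455 0.0315] 0.0006 [0.6055 0.0456] base z 0.0088
64 [0.5045 0.0709 0.0363] 0.0005 [0.5045 0.0709] base z 0.0099
[0.0, 0.105, 0.148, 0.1047]
[0.105, 0.0, 0.1049, 0.1482]
[0.148, 0.1049, 0.0, 0.1042]
[0.1047, 0.1482, 0.1042, 0.0]
[0.266, 0.565, 0.242] [-88. 399.]
[0.6, 0.3, 0.25] [ 75. 207.]
[0.4, 0.5, 0.25] [-46. 320.]
160 [(np.float64(0.7), np.float64(0.45), np.float64(0.22)), (np.float64(0.71), np.float64(0.42), np.float64(0.18)), (np.float64(0.76), np.float64(0.44), np.float64(-0.0)), (np.float64(0.76), np.float64(0.4), np.float64(0.0))]
190 [(np.float64(0.63), np.float64(0.42), np.float64(0.27)), (np.float64(0.65), np.float64(0.42), np.float64(0.17)), (np.float64(0.69), np.float64(0.44), np.float64(0.0)), (np.float64(0.69), np.float64(0.39), np.float64(0.0))]
220 [(np.float64(0.57), np.float64(0.4), np.float64(0.29)), (np.float64(0.58), np.float64(0.38), np.float64(0.26)), (np.float64(0.6), np.flo
[... 651 characters left out ...]
0.18)), (np.float64(0.42), np.float64(0.41), np.float64(0.04)), (np.float64(0.43), np.float64(0.38), np.float64(-0.0))]
340 [(np.float64(0.37), np.float64(0.39), np.float64(0.29)), (np.float64(0.36), np.float64(0.38), np.float64(0.23)), (np.float64(0.36), np.float64(0.37), np.float64(0.11)), (np.float64(0.36), np.float64(0.38), np.float64(0.0))]
370 [(np.float64(0.31), np.float64(0.47), np.float64(0.13)), (np.float64(0.31), np.float64(0.42), np.float64(0.13)), (np.float64(0.3), np.float64(0.41), np.float64(0.01)), (np.float64(0.3), np.float64(0.37), np.float64(0.0))]
(110, 90) [0.442 0.383 0.307]
(180, 90) [ 1.155  1.146 -0.   ]
(150, 130) [0.515 0.374 0.197]
(20, 250) [ 0.045 -0.069  0.291]
```

Careful with the scale: shifts go in shares of 0.75 m and turns go in shares of 90 degrees. That gives: -0.35 m / 0.75 = -0.4667, -0.337 m / 0.75 = -0.4493, 1.131 rad / 1.5708 = 0.72.

Emit:
move_arm(
  plan=[
    {"delta_pos": [0, 0, -0.08], "turn": [0, 0, 0], "fingers": 0},
    {"delta_pos": [0, 0, -0.16], "turn": [0, 0, 0], "fingers": 0},
    {"delta_pos": [-0.0133, -0.0533, -0.1867], "turn": [0, 0, 0.0637], "fingers": 0},
    {"delta_pos": [-0.04, -0.1267, -0.1867], "turn": [0, 0, 0.1401], "fingers": 0},
    {"delta_pos": [-0.0747, -0.1933, -0.1867], "turn": [0, 0, 0.2165], "fingers": 0},
    {"delta_pos": [-0.1333, -0.24, -0.1867], "turn": [0, 0, 0.2928], "fingers": 0},
    {"delta_pos": [-0.1933, -0.2933, -0.1867], "turn": [0, 0, 0.382], "fingers": 0},
    {"delta_pos": [-0.256, -0.344, -0.1867], "turn": [0, 0, 0.4711], "fingers": 0},
    {"delta_pos": [-0.32, -0.3867, -0.1867], "turn": [0, 0, 0.5602], "fingers": 0},
    {"delta_pos": [-0.3867, -0.4267, -0.16], "turn": [0, 0, 0.6494], "fingers": 0},
    {"delta_pos": [-0.4493, -0.4667, -0.1333], "turn": [0, 0, 0.72], "fingers": 0},
    {"delta_pos": [-0.4493, -0.4667, -0.1333], "turn": [0, 0, 0.72], "fingers": 0},
  ],
  force=50,
)

```text
clock: 1.6
position: [0.4228, 0.1012, 0.3408]
ee_rot: [0.71, 0.704, -0.001, -0.0]
ft_force: [-0.3, 1.6, 0.5]
grip_width: 0.998
grasp_force: 0.0
```

```bash
cat >> h.py <<'E'
def wristcam():
    o=get_obs(); c=camera("wrist"); T=np.eye(4); T[:3,:3]=Ro.from_quat(o["ee_rot"]).as_matrix(); T[:3,3]=o["position"]
    M=T@c["tool_from_camera"]; c["R"]=M[:3,:3].T; c["t"]=-M[:3,:3].T@M[:3,3]; return c
def go(x,y,z,q=(.5**.5,.5**.5,0,0)):
    "tool-frame delta and turn to world target"
    o=get_obs(); r=Ro.from_quat(o["ee_rot"])
    print("at",o["position"].round(4),"delta",r.inv().apply(np.array([x,y,z])-o["position"]).round(4),"turn",(r.inv()*Ro.from_quat(q)).as_rotvec().round(4),"F",o["ft_force"].round(1),"grip",round(float(o["grip_width"]),3),round(float(o["grasp_force"]),1),"t",round(float(o["clock"]),2))
E
python3 - <<'E'
from h import *
c=wristcam(); np.savez("w1.npz",**c); save("w1",c["color"]); C=-c["R"].T@c["t"]; print(C.round(3),c["R"].round(3).tolist(),c["fx"])
for P in [(.53,.1726,.009),(.6316,.1471,.009),(.6056,.0455,.009),(.5045,.0709,.009)]:
    q=c["R"]@P+c["t"]; print((q[:2]/q[2]*c["fx"]+[c["cx"],c["cy"]]).round())
go(.682,-.1225,.2)
E
```

```text
[0.422 0.177 0.472] [[1.0, -0.008, -0.002], [-0.007, -0.955, 0.296], [-0.004, -0.296, -0.955]] 416.9312315946426
[421. 120.]
[514. 144.]
[479. 235.]
[393. 214.]
at [0.4221 0.1037 0.3416] delta [-0.2252  0.2609  0.1413] turn [-0.0015  0.0004 -0.0037] F [-0.5  1.  -0.7] grip 1.0 0.0 t 1.65
```

View pics/w1.png

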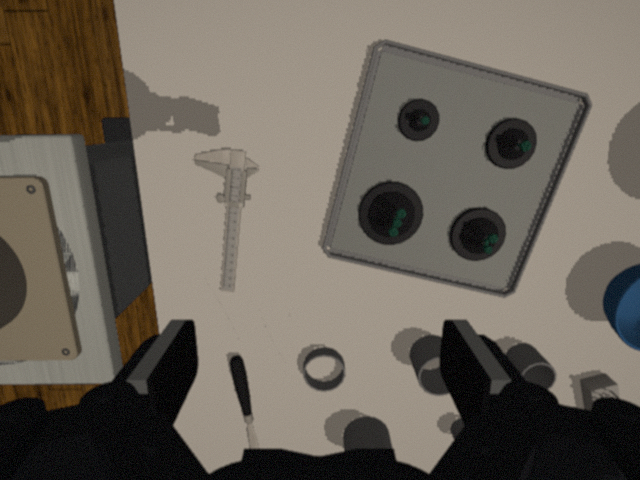

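The wrist view shows the formers at (418,120), (511,143), (477,234) and (390,213), within 3 px of where the top-camera measurements project. I'll refit them from this view.

```bash
python3 - <<'E'
from h import *
c=wristcam(); np.savez("w2.npz",**c)
R,t=c["R"],c["t"]; C=-R.T@t; g=c["color"].max(2)
def onplane(uv,z):
    d=np.c_[(uv[:,0]-c["cx"])/c["fx"],(uv[:,1]-c["cy"])/c["fy"],np.ones(len(uv))]@R
    return C+d*((z-C[2])/d[:,2])[:,None]
W=cloud(c); print("table/tray z",np.median(W[150:180,430:450,2]).round(4),np.median(W[200:250,260:300,2]).round(4))
for n,(pu,pv),r in [("34",(418,120),.022),("44",(511,143),.027),("54",(477,234),.032),("64",(390,213),.037)]:
    m=np.zeros_like(g); s=slice(pv-38,pv+39),slice(pu-38,pu+39); m[s]=g[s]<65
    k,l,st,_=cv2.connectedComponentsWithStats(m); i=1+st[1:,4].argmax()
    cn=max(cv2.findContours((l==i).astype(np.uint8),0,cv2.CHAIN_APPROX_NONE)[0],key=len)[:,0].astype(float)
    p,e=fitc(onplane(cn,.0085)); print(n,p.round(4),e.round(4))
o=get_obs(); print(o["position"].round(4))
go(.682,-.1225,.2)
E
```

```text
table/tray z 0.0027 -0.0004
34 [0.5266 0.1729 0.0213] 0.0004
44 [0.6277 0.1478 0.0268] 0.0005
54 [0.6024 0.0464 0.0317] 0.0006
64 [0.5014 0.0717 0.0363] 0.0004
[0.4218 0.1053 0.342 ]
at [0.4218 0.1053 0.342 ] delta [-0.2276  0.2604  0.1418] turn [-0.0008 -0.     -0.0005] F [-0.2  0.8 -0.9] grip 0.999 0.0 t 1.7
```

In the tool's units: 0.259 m / 0.75 = 0.3453, 0.15 m / 0.75 = 0.2.

Emit:
move_arm(
  plan=[
    {"delta_pos": [-0.0507, 0.0573, 0.04], "turn": [0, 0, 0], "fingers": 0},
    {"delta_pos": [-0.1013, 0.1147, 0.08], "turn": [0, 0, 0], "fingers": 0},
    {"delta_pos": [-0.152, 0.1733, 0.12], "turn": [0, 0, 0], "fingers": 0},
    {"delta_pos": [-0.2027, 0.2307, 0.16], "turn": [0, 0, 0], "fingers": 0},
    {"delta_pos": [-0.2533, 0.288, 0.2], "turn": [0, 0, 0], "fingers": 0},
    {"delta_pos": [-0.3027, 0.3453, 0.24], "turn": [0, 0, 0], "fingers": 0},
    {"delta_pos": [-0.3027, 0.3453, 0.2933], "turn": [0, 0, 0], "fingers": 0},
    {"delta_pos": [-0.3027, 0.3453, 0.2933], "turn": [0, 0, 0], "fingers": 0},
    {"delta_pos": [-0.3027, 0.3453, 0.2933], "turn": [0, 0, 0], "fingers": 0},
  ],
)

```text
clock: 2.82
position: [0.6817, -0.1199, 0.1239]
ee_rot: [0.706, 0.708, 0.001, 0.0]
ft_force: [-0.3, 0.9, -0.9]
grip_width: 0.997
grasp_force: 0.0
```

```bash
python3 - <<'E'
from h import *
c=wristcam(); save("w3",c["color"]); np.savez("w3.npz",**c)
go(.6805,-.122,.028)
E
```

```text
at [ 0.682  -0.1201  0.1247] delta [-0.002  -0.0018  0.0967] turn [ 0.0029 -0.0008  0.0021] F [-0.6 -0.2  0.4] grip 1.0 0.0 t 2.88
```

View pics/w3.png

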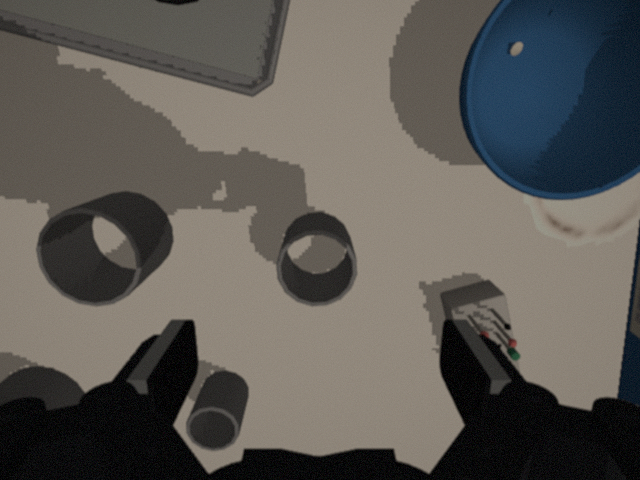

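The view shows ring 44 at (317,260) centred between the pads, but the bur block at (475,310) is close to the right finger. I'll pre-close the fingers to about 58 mm to clear it.

```bash
python3 - <<'E'
from h import *
W=np.load("W.npy"); B=W[125:165,310:370].reshape(-1,3); B=B[B[:,2]>.01]; print(B.min(0).round(3),B.max(0).round(3))
b=B[B[:,1]>-.17]; print(np.sort(b[:,0])[:5], b[:,2].max())
# bowl
B=W[110:165,240:300].reshape(-1,3); B=B[B[:,2]>.01]; print(B.min(0).round(3),B.max(0).round(3))
c=dict(np.load("w3.npz")); Q=cloud(c)[205:310,270:362].reshape(-1,3); S=Q[abs(Q[:,2]-.046)<.003]; print(fitc(S),len(S)); print(fitc(S,.0208))
E
```

```text
[ 0.373 -0.234  0.01 ] [ 0.816 -0.127  1.275]
[0.37254206 0.37254206 0.37254206 0.37254206 0.37254206] 1.2753139953552928
[ 0.373 -0.127  0.01 ] [0.863 0.022 1.275]
(array([ 0.6791249 , -0.12128144,  0.02035486]), np.float64(0.000682320230006544)) 1217
(array([ 0.67912351, -0.12132004,  0.025     ]), np.float64(0.0007567469984322943))
```

In the tool's units: 0.096 m / 0.75 = 0.128, 0.01 m / 0.75 = 0.0133.

Emit:
move_arm(
  plan=[
    {"delta_pos": [-0.0024, -0.0027, 0.0133], "turn": [0, 0, 0], "fingers": 0.3},
    {"delta_pos": [-0.0024, -0.0027, 0.0533], "turn": [0, 0, 0], "fingers": 0.3},
    {"delta_pos": [-0.0024, -0.0027, 0.0933], "turn": [0, 0, 0], "fingers": 0.3},
    {"delta_pos": [-0.0024, -0.0027, 0.128], "turn": [0, 0, 0], "fingers": 0.3},
    {"delta_pos": [-0.0024, -0.0027, 0.128], "turn": [0, 0, 0], "fingers": 0.3},
    {"delta_pos": [-0.0024, -0.0027, 0.128], "turn": [0, 0, 0], "fingers": 0.6},
    {"delta_pos": [-0.0024, -0.0027, 0.128], "turn": [0, 0, 0], "fingers": 0.9},
    {"delta_pos": [-0.0024, -0.0027, 0.128], "turn": [0, 0, 0], "fingers": 1.0},
    {"delta_pos": [-0.0024, -0.0027, 0.128], "turn": [0, 0, 0], "fingers": 1.0},
    {"delta_pos": [-0.0024, -0.0027, 0.128], "turn": [0, 0, 0], "fingers": 1.0},
    {"delta_pos": [-0.0024, -0.0027, 0.128], "turn": [0, 0, 0], "fingers": 1.0},
  ],
  force=50,
)

```text
clock: 4.25
position: [0.68, -0.1236, 0.0282]
ee_rot: [0.707, 0.707, 0.001, 0.001]
ft_force: [-0.7, -0.2, 7.3]
grip_width: 0.48
grasp_force: 51.2
```

```bash
python3 - <<'E'
from h import *
go(.63,.1474,.13)
E
```

```text
at [ 0.68   -0.1236  0.0282] delta [ 0.271  -0.0498 -0.1019] turn [0.0026 0.     0.0001] F [-0.7 -0.2  7.3] grip 0.48 51.2 t 4.25
```

In the tool's units: 0.2694 m / 0.75 = 0.3592, -0.0508 m / 0.75 = -0.0677.

Emit:
move_arm(
  plan=[
    {"delta_pos": [0, 0, -0.04], "turn": [0, 0, 0], "fingers": 1.0},
    {"delta_pos": [0, 0, -0.1067], "turn": [0, 0, 0], "fingers": 1.0},
    {"delta_pos": [0.04, -0.008, -0.1333], "turn": [0, 0, 0], "fingers": 1.0},
    {"delta_pos": [0.1, -0.0187, -0.136], "turn": [0, 0, 0], "fingers": 1.0},
    {"delta_pos": [0.1667, -0.032, -0.136], "turn": [0, 0, 0], "fingers": 1.0},
    {"delta_pos": [0.2333, -0.044, -0.136], "turn": [0, 0, 0], "fingers": 1.0},
    {"delta_pos": [0.2933, -0.0547, -0.136], "turn": [0, 0, 0], "fingers": 1.0},
    {"delta_pos": [0.34, -0.064, -0.136], "turn": [0, 0, 0], "fingers": 1.0},
    {"delta_pos": [0.3592, -0.0677, -0.136], "turn": [0, 0, 0], "fingers": 1.0},
    {"delta_pos": [0.3592, -0.0677, -0.136], "turn": [0, 0, 0], "fingers": 1.0},
    {"delta_pos": [0.3592, -0.0677, -0.136], "turn": [0, 0, 0], "fingers": 1.0},
  ],
)

```text
clock: 5.62
position: [0.6287, 0.1436, 0.1286]
ee_rot: [0.708, 0.706, -0.0, 0.0]
ft_force: [0.4, -1.1, -0.9]
grip_width: 0.48
grasp_force: 50.7
```

```bash
python3 - <<'E'
from h import *
c=camera("scene"); save("s1",cv2.resize(c["color"][120:340,130:430],(800,587),interpolation=cv2.INTER_CUBIC))
go(.6292,.1458,.038)
E
```

```text
at [0.6287 0.1436 0.1285] delta [0.0023 0.0004 0.0905] turn [ 0.0004  0.0008 -0.0028] F [ 0.2 -0.7 -1. ] grip 0.481 50.7 t 5.67
```

View pics/s1.png

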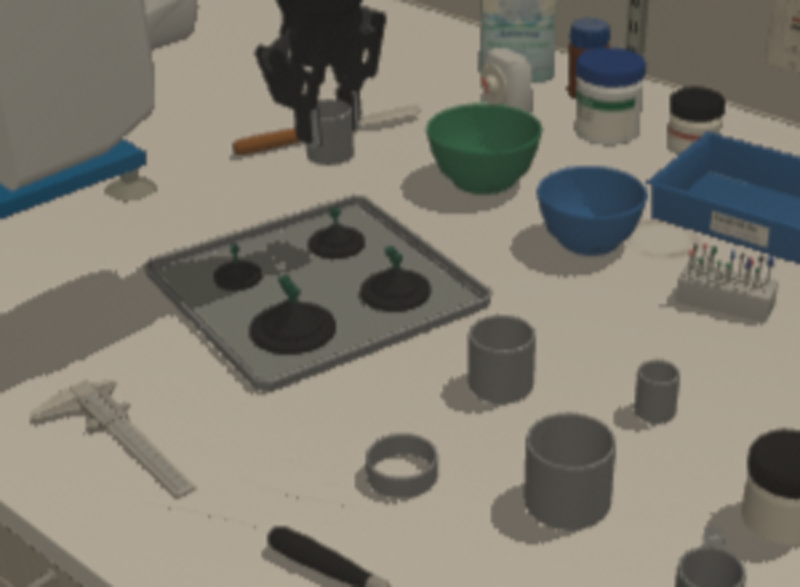

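Ring 44 hangs upright above its former, at (330,130) in the crop. Lowering it.

Emit:
move_arm(
  plan=[
    {"delta_pos": [0.0024, 0.0005, 0.0267], "turn": [0, 0, 0], "fingers": 1.0},
    {"delta_pos": [0.0024, 0.0005, 0.06], "turn": [0, 0, 0], "fingers": 1.0},
    {"delta_pos": [0.0024, 0.0005, 0.0933], "turn": [0, 0, 0], "fingers": 1.0},
    {"delta_pos": [0.0024, 0.0005, 0.112], "turn": [0, 0, 0], "fingers": 1.0},
    {"delta_pos": [0.0024, 0.0005, 0.112], "turn": [0, 0, 0], "fingers": 1.0},
    {"delta_pos": [0.0024, 0.0005, 0.112], "turn": [0, 0, 0], "fingers": 1.0},
  ],
)

```text
clock: 6.42
position: [0.6288, 0.1477, 0.0448]
ee_rot: [0.707, 0.707, 0.0, -0.0]
ft_force: [0.0, 0.2, -0.2]
grip_width: 0.48
grasp_force: 52.0
```

```bash
python3 - <<'E'
from h import *
go(.6292,.1458,.038)
E
```

```text
at [0.6288 0.1477 0.0448] delta [-0.0019  0.0004  0.0068] turn [ 0.0003 -0.0003 -0.0002] F [ 0.   0.2 -0.2] grip 0.48 52.0 t 6.42
```

In the tool's units: 0.0065 m / 0.75 = 0.0087, -0.0019 m / 0.75 = -0.0025.

Emit:
move_arm(
  plan=[
    {"delta_pos": [-0.0025, 0.0005, 0.0027], "turn": [0, 0, 0], "fingers": 1.0},
    {"delta_pos": [-0.0025, 0.0005, 0.0053], "turn": [0, 0, 0], "fingers": 1.0},
    {"delta_pos": [-0.0025, 0.0005, 0.0073], "turn": [0, 0, 0], "fingers": 1.0},
    {"delta_pos": [-0.0025, 0.0005, 0.0087], "turn": [0, 0, 0], "fingers": 1.0},
    {"delta_pos": [-0.0025, 0.0005, 0.0087], "turn": [0, 0, 0], "fingers": 1.0},
  ],
)

```text
clock: 7.05
position: [0.629, 0.146, 0.0385]
ee_rot: [0.707, 0.707, 0.0, -0.0]
ft_force: [-2.8, -0.5, 5.3]
grip_width: 0.478
grasp_force: 52.7
```

In the tool's units: 0.0007 m / 0.75 = 0.0009.

Emit:
move_arm(
  plan=[
    {"delta_pos": [0, 0, 0.0009], "turn": [0, 0, 0], "fingers": 1.0},
    {"delta_pos": [0, 0, 0.0009], "turn": [0, 0, 0], "fingers": 1.0},
  ],
)

```text
clock: 7.3
position: [0.629, 0.146, 0.0384]
ee_rot: [0.707, 0.707, 0.0, -0.0]
ft_force: [-6.6, -0.4, 12.3]
grip_width: 0.483
grasp_force: 53.5
```

In the tool's units: -0.15 m / 0.75 = -0.2, -0.11 m / 0.75 = -0.1467.

Emit:
move_arm(
  plan=[
    {"delta_pos": [0, 0, -0.0007], "turn": [0, 0, 0], "fingers": 1.0},
    {"delta_pos": [0, 0, -0.0007], "turn": [0, 0, 0], "fingers": 0.4},
    {"delta_pos": [0, 0, -0.0007], "turn": [0, 0, 0], "fingers": 0.3},
    {"delta_pos": [0, 0, -0.0007], "turn": [0, 0, 0], "fingers": 0.2},
    {"delta_pos": [0, 0, -0.0007], "turn": [0, 0, 0], "fingers": 0.2},
    {"delta_pos": [0, 0, -0.0267], "turn": [0, 0, 0], "fingers": 0.2},
    {"delta_pos": [0, 0, -0.08], "turn": [0, 0, 0], "fingers": 0.2},
    {"delta_pos": [0, 0, -0.1467], "turn": [0, 0, 0], "fingers": 0},
    {"delta_pos": [-0.04, -0.0267, -0.2], "turn": [0, 0, 0], "fingers": 0},
    {"delta_pos": [-0.0933, -0.0667, -0.2], "turn": [0, 0, 0], "fingers": 0},
    {"delta_pos": [-0.12, -0.0933, -0.2], "turn": [0, 0, 0], "fingers": 0},
    {"delta_pos": [-0.12, -0.0933, -0.2], "turn": [0, 0, 0], "fingers": 0},
  ],
)

```text
clock: 8.8
position: [0.5585, 0.0539, 0.1889]
ee_rot: [0.708, 0.706, 0.001, -0.0]
ft_force: [0.3, 0.6, -0.6]
grip_width: 0.997
grasp_force: 0.0
```

```bash
cat > chk.py <<'E'
from h import *
import sys
n,x,y,h=sys.argv[1],*map(float,sys.argv[2:5])
for cam in ("top","wrist"):
    c=camera(cam) if cam=="top" else wristcam()
    W=cloud(c); d=np.hypot(W[...,0]-x,W[...,1]-y); s=(d<.045)&(abs(W[...,2]-h-.010)<.005)
    if s.sum()<30: print(cam,"few",s.sum()); continue
    p,e=fitc(W[s]); z=W[s]; A=np.c_[z[:,:2]-p[:2],np.ones(len(z))]; k=np.linalg.lstsq(A,z[:,2],rcond=None)[0]
    print(cam,s.sum(),p.round(4),e.round(4),"top z",z[:,2].mean().round(4),"slope",k[:2].round(3))
    save(f"{n}_{cam}",c["color"])
E
python3 chk.py c44 .63 .1475 .046; python3 -c "
from h import *
go(.5628,-.114,.14)"
```

```text
top few 0
wrist 1209 [0.6268 0.1474 0.0203] 0.0007 top z 0.0551 slope [-0.006 -0.001]
at [0.5595 0.0565 0.1883] delta [-0.1705  0.0032  0.048 ] turn [ 0.0016 -0.0013  0.0002] F [0.  0.7 0.5] grip 0.999 0.0 t 8.9
```

Ring 44 is seated, within 1 mm of its former in the wrist view. Next is ring 54.

In the tool's units: -0.17 m / 0.75 = -0.2267, 0.156 m / 0.75 = 0.208.

Emit:
move_arm(
  plan=[
    {"delta_pos": [-0.06, 0.0013, 0.0267], "turn": [0, 0, 0], "fingers": 0.1},
    {"delta_pos": [-0.12, 0.0027, 0.0533], "turn": [0, 0, 0], "fingers": 0.1},
    {"delta_pos": [-0.18, 0.004, 0.08], "turn": [0, 0, 0], "fingers": 0.1},
    {"delta_pos": [-0.2267, 0.0047, 0.1], "turn": [0, 0, 0], "fingers": 0.1},
    {"delta_pos": [-0.2267, 0.0047, 0.1067], "turn": [0, 0, 0], "fingers": 0.1},
    {"delta_pos": [-0.2267, 0.0047, 0.1333], "turn": [0, 0, 0], "fingers": 0.1},
    {"delta_pos": [-0.2267, 0.0047, 0.1733], "turn": [0, 0, 0], "fingers": 0.1},
    {"delta_pos": [-0.2267, 0.0047, 0.208], "turn": [0, 0, 0], "fingers": 0.1},
    {"delta_pos": [-0.2267, 0.0047, 0.208], "turn": [0, 0, 0], "fingers": 0.1},
    {"delta_pos": [-0.2267, 0.0047, 0.208], "turn": [0, 0, 0], "fingers": 0.1},
  ],
)

```text
clock: 10.15
position: [0.5632, -0.1133, 0.0317]
ee_rot: [0.707, 0.708, 0.0, 0.0]
ft_force: [0.3, 0.1, -0.0]
grip_width: 0.898
grasp_force: 0.0
```

Emit:
move_arm(
  plan=[
    {"delta_pos": [0, 0, 0], "turn": [0, 0, 0], "fingers": 0.4},
    {"delta_pos": [0, 0, 0], "turn": [0, 0, 0], "fingers": 0.8},
    {"delta_pos": [0, 0, 0], "turn": [0, 0, 0], "fingers": 1.0},
    {"delta_pos": [0, 0, 0], "turn": [0, 0, 0], "fingers": 1.0},
    {"delta_pos": [0, 0, 0], "turn": [0, 0, 0], "fingers": 1.0},
  ],
)

```text
clock: 10.78
position: [0.5633, -0.1139, 0.0324]
ee_rot: [0.707, 0.707, 0.001, 0.0]
ft_force: [-2.3, 0.5, 6.9]
grip_width: 0.6
grasp_force: 51.3
```

```bash
python3 -c "
from h import *
go(.604,.046,.14)"
```

```text
at [ 0.5633 -0.1139  0.0324] delta [ 0.16    0.0409 -0.1074] turn [ 0.0018 -0.0008 -0.    ] F [-2.3  0.5  6.9] grip 0.6 51.3 t 10.78
```

In the tool's units: 0.1602 m / 0.75 = 0.2136, 0.0408 m / 0.75 = 0.0544.

Emit:
move_arm(
  plan=[
    {"delta_pos": [0, 0, -0.04], "turn": [0, 0, 0], "fingers": 1.0},
    {"delta_pos": [0, 0, -0.1067], "turn": [0, 0, 0], "fingers": 1.0},
    {"delta_pos": [0.04, 0.0107, -0.1333], "turn": [0, 0, 0], "fingers": 1.0},
    {"delta_pos": [0.1, 0.0253, -0.1333], "turn": [0, 0, 0], "fingers": 1.0},
    {"delta_pos": [0.16, 0.04, -0.1333], "turn": [0, 0, 0], "fingers": 1.0},
    {"delta_pos": [0.2, 0.0507, -0.1333], "turn": [0, 0, 0], "fingers": 1.0},
    {"delta_pos": [0.2136, 0.0544, -0.1333], "turn": [0, 0, 0], "fingers": 1.0},
    {"delta_pos": [0.2136, 0.0544, -0.1333], "turn": [0, 0, 0], "fingers": 1.0},
    {"delta_pos": [0.2136, 0.0544, -0.1], "turn": [0, 0, 0], "fingers": 1.0},
    {"delta_pos": [0.2136, 0.0544, -0.06], "turn": [0, 0, 0], "fingers": 1.0},
    {"delta_pos": [0.2136, 0.0544, -0.0213], "turn": [0, 0, 0], "fingers": 1.0},
    {"delta_pos": [0.2136, 0.0544, -0.0213], "turn": [0, 0, 0], "fingers": 1.0},
  ],
)

```text
clock: 12.28
position: [0.6031, 0.0445, 0.0457]
ee_rot: [0.708, 0.706, -0.0, 0.0]
ft_force: [1.5, 0.2, -1.1]
grip_width: 0.598
grasp_force: 55.2
```

```bash
python3 -c "
from h import *
go(.6041,.0463,.0424)"
```

```text
at [0.6031 0.0445 0.0457] delta [0.0019 0.001  0.0033] turn [-0.0003  0.0007 -0.002 ] F [ 1.5  0.2 -1.1] grip 0.598 55.2 t 12.28
```

Emit:
move_arm(
  plan=[
    {"delta_pos": [0, 0, 0], "turn": [0, 0, 0], "fingers": 1.0},
    {"delta_pos": [0, 0, 0], "turn": [0, 0, 0], "fingers": 1.0},
    {"delta_pos": [0, 0, 0], "turn": [0, 0, 0], "fingers": 1.0},
  ],
)

```text
clock: 12.65
position: [0.6034, 0.0456, 0.0475]
ee_rot: [0.707, 0.707, 0.0, 0.0]
ft_force: [-0.3, 0.5, -1.0]
grip_width: 0.602
grasp_force: 55.3
```

In the tool's units: 0.006 m / 0.75 = 0.008, 0.0006 m / 0.75 = 0.0008.

Emit:
move_arm(
  plan=[
    {"delta_pos": [0.0008, 0.0008, 0.0027], "turn": [0, 0, 0], "fingers": 1.0},
    {"delta_pos": [0.0008, 0.0008, 0.0053], "turn": [0, 0, 0], "fingers": 1.0},
    {"delta_pos": [0.0008, 0.0008, 0.0073], "turn": [0, 0, 0], "fingers": 1.0},
    {"delta_pos": [0.0008, 0.0008, 0.008], "turn": [0, 0, 0], "fingers": 1.0},
    {"delta_pos": [0.0008, 0.0008, 0.008], "turn": [0, 0, 0], "fingers": 1.0},
  ],
)

```text
clock: 13.28
position: [0.604, 0.0468, 0.0426]
ee_rot: [0.707, 0.707, 0.0, -0.0]
ft_force: [-8.6, 0.6, 18.0]
grip_width: 0.604
grasp_force: 57.1
```

In the tool's units: -0.15 m / 0.75 = -0.2, -0.09 m / 0.75 = -0.12.

Emit:
move_arm(
  plan=[
    {"delta_pos": [0, 0, -0.0013], "turn": [0, 0, 0], "fingers": 1.0},
    {"delta_pos": [0, 0, -0.0013], "turn": [0, 0, 0], "fingers": 0.3},
    {"delta_pos": [0, 0, -0.0013], "turn": [0, 0, 0], "fingers": 0.2},
    {"delta_pos": [0, 0, -0.0013], "turn": [0, 0, 0], "fingers": 0.1},
    {"delta_pos": [0, 0, -0.0013], "turn": [0, 0, 0], "fingers": 0.1},
    {"delta_pos": [0, 0, -0.0267], "turn": [0, 0, 0], "fingers": 0.1},
    {"delta_pos": [0, 0, -0.08], "turn": [0, 0, 0], "fingers": 0.1},
    {"delta_pos": [0, 0, -0.1467], "turn": [0, 0, 0], "fingers": 0},
    {"delta_pos": [-0.04, -0.0267, -0.2], "turn": [0, 0, 0], "fingers": 0},
    {"delta_pos": [-0.0933, -0.0533, -0.2], "turn": [0, 0, 0], "fingers": 0},
    {"delta_pos": [-0.12, -0.0667, -0.2], "turn": [0, 0, 0], "fingers": 0},
    {"delta_pos": [-0.12, -0.0667, -0.2], "turn": [0, 0, 0], "fingers": 0},
  ],
)

```text
clock: 14.78
position: [0.5535, -0.0446, 0.1917]
ee_rot: [0.708, 0.706, 0.0, -0.0]
ft_force: [0.4, 0.3, -0.3]
grip_width: 0.998
grasp_force: 0.0
```

```bash
python3 chk.py c54 .604 .046 .052; python3 -c "
from h import *
go(.6152,-.2306,.14)"
```

```text
top few 0
wrist 1462 [0.6018 0.0465 0.0253] 0.0007 top z 0.0612 slope [-0.011 -0.002]
at [ 0.5543 -0.042   0.1912] delta [-0.1887  0.0607  0.051 ] turn [ 0.0001 -0.0006  0.0011] F [-0.6  1.1 -0.2] grip 1.001 0.0 t 14.88
```

In the tool's units: -0.1887 m / 0.75 = -0.2516, -0.175 m / 0.75 = -0.2333.

Emit:
move_arm(
  plan=[
    {"delta_pos": [-0.06, 0.02, 0.0267], "turn": [0, 0, 0], "fingers": 0.3},
    {"delta_pos": [-0.12, 0.04, 0.0533], "turn": [0, 0, 0], "fingers": 0.3},
    {"delta_pos": [-0.18, 0.06, 0.08], "turn": [0, 0, 0], "fingers": 0.3},
    {"delta_pos": [-0.2333, 0.076, 0.1], "turn": [0, 0, 0], "fingers": 0.3},
    {"delta_pos": [-0.2516, 0.0809, 0.1067], "turn": [0, 0, 0], "fingers": 0.3},
    {"delta_pos": [-0.2516, 0.0809, 0.12], "turn": [0, 0, 0], "fingers": 0.3},
    {"delta_pos": [-0.2516, 0.0809, 0.1533], "turn": [0, 0, 0], "fingers": 0.3},
    {"delta_pos": [-0.2516, 0.0809, 0.1933], "turn": [0, 0, 0], "fingers": 0.3},
    {"delta_pos": [-0.2516, 0.0809, 0.22], "turn": [0, 0, 0], "fingers": 0.3},
    {"delta_pos": [-0.2516, 0.0809, 0.22], "turn": [0, 0, 0], "fingers": 0.3},
    {"delta_pos": [-0.2516, 0.0809, 0.22], "turn": [0, 0, 0], "fingers": 0.3},
  ],
)

```text
clock: 16.25
position: [0.6154, -0.2318, 0.0272]
ee_rot: [0.707, 0.707, 0.0, 0.001]
ft_force: [0.2, -0.5, -0.0]
grip_width: 0.703
grasp_force: 0.0
```

Emit:
move_arm(
  plan=[
    {"delta_pos": [0, 0, 0], "turn": [0, 0, 0], "fingers": 0.5},
    {"delta_pos": [0, 0, 0], "turn": [0, 0, 0], "fingers": 0.8},
    {"delta_pos": [0, 0, 0], "turn": [0, 0, 0], "fingers": 1.0},
    {"delta_pos": [0, 0, 0], "turn": [0, 0, 0], "fingers": 1.0},
    {"delta_pos": [0, 0, 0], "turn": [0, 0, 0], "fingers": 1.0},
    {"delta_pos": [0, 0, 0], "turn": [0, 0, 0], "fingers": 1.0},
  ],
)

```text
clock: 17.0
position: [0.6152, -0.2322, 0.0273]
ee_rot: [0.707, 0.707, 0.001, 0.001]
ft_force: [-0.8, 0.5, 5.3]
grip_width: 0.366
grasp_force: 49.2
```

```bash
python3 -c "
from h import *
go(.5282,.1727,.14)"
```

```text
at [ 0.6152 -0.2322  0.0273] delta [ 0.4049 -0.0869 -0.1128] turn [ 0.0015 -0.     -0.0001] F [-0.8  0.5  5.3] grip 0.366 49.2 t 17.0
```

In the tool's units: 0.4034 m / 0.75 = 0.5379, -0.112 m / 0.75 = -0.1493.

Emit:
move_arm(
  plan=[
    {"delta_pos": [0, 0, -0.04], "turn": [0, 0, 0], "fingers": 1.0},
    {"delta_pos": [0, 0, -0.1067], "turn": [0, 0, 0], "fingers": 1.0},
    {"delta_pos": [0.0267, -0.0053, -0.1467], "turn": [0, 0, 0], "fingers": 1.0},
    {"delta_pos": [0.0867, -0.0187, -0.1493], "turn": [0, 0, 0], "fingers": 1.0},
    {"delta_pos": [0.16, -0.0347, -0.1493], "turn": [0, 0, 0], "fingers": 1.0},
    {"delta_pos": [0.2333, -0.0507, -0.1493], "turn": [0, 0, 0], "fingers": 1.0},
    {"delta_pos": [0.3067, -0.0667, -0.1493], "turn": [0, 0, 0], "fingers": 1.0},
    {"delta_pos": [0.38, -0.0813, -0.1493], "turn": [0, 0, 0], "fingers": 1.0},
    {"delta_pos": [0.4467, -0.096, -0.1493], "turn": [0, 0, 0], "fingers": 1.0},
    {"delta_pos": [0.5067, -0.1093, -0.1493], "turn": [0, 0, 0], "fingers": 1.0},
    {"delta_pos": [0.5379, -0.116, -0.1493], "turn": [0, 0, 0], "fingers": 1.0},
    {"delta_pos": [0.5379, -0.116, -0.1493], "turn": [0, 0, 0], "fingers": 1.0},
  ],
)

```text
clock: 18.5
position: [0.5271, 0.1735, 0.1383]
ee_rot: [0.706, 0.708, 0.0, -0.0]
ft_force: [-0.0, -0.7, 0.0]
grip_width: 0.367
grasp_force: 49.7
```

In the tool's units: 0.095 m / 0.75 = 0.1267, 0.08 m / 0.75 = 0.1067.

Emit:
move_arm(
  plan=[
    {"delta_pos": [0, 0, 0], "turn": [0, 0, 0], "fingers": 1.0},
    {"delta_pos": [0, 0, 0.0267], "turn": [0, 0, 0], "fingers": 1.0},
    {"delta_pos": [0, 0, 0.0667], "turn": [0, 0, 0], "fingers": 1.0},
    {"delta_pos": [0, 0, 0.1067], "turn": [0, 0, 0], "fingers": 1.0},
    {"delta_pos": [0, 0, 0.1267], "turn": [0, 0, 0], "fingers": 1.0},
    {"delta_pos": [0, 0, 0.1267], "turn": [0, 0, 0], "fingers": 1.0},
    {"delta_pos": [0, 0, 0.1267], "turn": [0, 0, 0], "fingers": 1.0},
    {"delta_pos": [0, 0, 0.1267], "turn": [0, 0, 0], "fingers": 1.0},
  ],
)

```text
clock: 19.5
position: [0.5283, 0.1716, 0.0442]
ee_rot: [0.707, 0.707, 0.001, 0.0]
ft_force: [0.7, -0.7, -0.6]
grip_width: 0.369
grasp_force: 49.7
```

In the tool's units: 0.0072 m / 0.75 = 0.0096, -0.0004 m / 0.75 = -0.0005.

Emit:
move_arm(
  plan=[
    {"delta_pos": [-0.0005, 0, 0.0027], "turn": [0, 0, 0], "fingers": 1.0},
    {"delta_pos": [-0.0005, 0, 0.0053], "turn": [0, 0, 0], "fingers": 1.0},
    {"delta_pos": [-0.0005, 0, 0.008], "turn": [0, 0, 0], "fingers": 1.0},
    {"delta_pos": [-0.0005, 0, 0.0096], "turn": [0, 0, 0], "fingers": 1.0},
    {"delta_pos": [-0.0005, 0, 0.0096], "turn": [0, 0, 0], "fingers": 1.0},
  ],
)

```text
clock: 20.12
position: [0.5277, 0.1711, 0.0373]
ee_rot: [0.707, 0.707, 0.0, -0.001]
ft_force: [-8.0, -1.1, 21.2]
grip_width: 0.369
grasp_force: 51.8
```

In the tool's units: -0.15 m / 0.75 = -0.2, -0.09 m / 0.75 = -0.12.

Emit:
move_arm(
  plan=[
    {"delta_pos": [0, 0, -0.0013], "turn": [0, 0, 0], "fingers": 1.0},
    {"delta_pos": [0, 0, -0.0013], "turn": [0, 0, 0], "fingers": 0.5},
    {"delta_pos": [0, 0, -0.0013], "turn": [0, 0, 0], "fingers": 0.4},
    {"delta_pos": [0, 0, -0.0013], "turn": [0, 0, 0], "fingers": 0.3},
    {"delta_pos": [0, 0, -0.0013], "turn": [0, 0, 0], "fingers": 0.3},
    {"delta_pos": [0, 0, -0.0267], "turn": [0, 0, 0], "fingers": 0.3},
    {"delta_pos": [0, 0, -0.08], "turn": [0, 0, 0], "fingers": 0.3},
    {"delta_pos": [0, 0, -0.1467], "turn": [0, 0, 0], "fingers": 0},
    {"delta_pos": [-0.04, -0.0267, -0.2], "turn": [0, 0, 0], "fingers": 0},
    {"delta_pos": [-0.0933, -0.0533, -0.2], "turn": [0, 0, 0], "fingers": 0},
    {"delta_pos": [-0.12, -0.0667, -0.2], "turn": [0, 0, 0], "fingers": 0},
    {"delta_pos": [-0.12, -0.0667, -0.2], "turn": [0, 0, 0], "fingers": 0},
  ],
)

```text
clock: 21.62
position: [0.4775, 0.0795, 0.1872]
ee_rot: [0.708, 0.706, 0.001, -0.0]
ft_force: [0.7, 0.4, -0.4]
grip_width: 1.002
grasp_force: 0.0
```

```bash
python3 chk.py c34 .5275 .1727 .040; python3 -c "
from h import *
go(.484,-.2423,.14)"
```

```text
top few 0
wrist 830 [0.5256 0.1723 0.0154] 0.0007 top z 0.0492 slope [-0.004  0.001]
at [0.478  0.0816 0.1868] delta [-0.324   0.0059  0.0463] turn [ 0.0011 -0.0013  0.0001] F [-0.4 -0.5  0.1] grip 0.999 0.0 t 21.73
```

In the tool's units: -0.3235 m / 0.75 = -0.4313, 0.02 m / 0.75 = 0.0267.

Emit:
move_arm(
  plan=[
    {"delta_pos": [-0.06, 0.0013, 0.0133], "turn": [0, 0, 0], "fingers": 0},
    {"delta_pos": [-0.1333, 0.0027, 0.0267], "turn": [0, 0, 0], "fingers": 0},
    {"delta_pos": [-0.2067, 0.004, 0.04], "turn": [0, 0, 0], "fingers": 0},
    {"delta_pos": [-0.28, 0.0053, 0.06], "turn": [0, 0, 0], "fingers": 0},
    {"delta_pos": [-0.3533, 0.0067, 0.08], "turn": [0, 0, 0], "fingers": 0},
    {"delta_pos": [-0.4067, 0.008, 0.0933], "turn": [0, 0, 0], "fingers": 0},
    {"delta_pos": [-0.4313, 0.008, 0.1067], "turn": [0, 0, 0], "fingers": 0},
    {"delta_pos": [-0.4313, 0.008, 0.1067], "turn": [0, 0, 0], "fingers": 0},
    {"delta_pos": [-0.4313, 0.008, 0.1067], "turn": [0, 0, 0], "fingers": 0},
    {"delta_pos": [-0.4313, 0.008, 0.1067], "turn": [0, 0, 0], "fingers": 0},
  ],
)

```text
clock: 22.98
position: [0.4844, -0.2412, 0.1062]
ee_rot: [0.706, 0.708, 0.0, 0.0]
ft_force: [-0.3, 0.3, 0.9]
grip_width: 1.002
grasp_force: 0.0
```

```bash
python3 -c "
from h import *
c=wristcam(); W=cloud(c); d=np.hypot(W[...,0]-.484,W[...,1]+.2423); s=(d<.045)&(abs(W[...,2]-.058)<.004)
print(s.sum(),fitc(W[s])); go(.484,-.2423,.036)"
```

```text
2606 (array([ 0.48256385, -0.24183669,  0.0302447 ]), np.float64(0.0006712780340142376))
at [ 0.4843 -0.2414  0.1063] delta [-0.001  -0.0004  0.0703] turn [ 0.0008 -0.0005  0.0019] F [ 0.3 -0.  -0.3] grip 0.998 0.0 t 23.02
```

In the tool's units: 0.07 m / 0.75 = 0.0933, -0.001 m / 0.75 = -0.0013.

Emit:
move_arm(
  plan=[
    {"delta_pos": [-0.0013, -0.0004, 0.0267], "turn": [0, 0, 0], "fingers": 0},
    {"delta_pos": [-0.0013, -0.0004, 0.0533], "turn": [0, 0, 0], "fingers": 0},
    {"delta_pos": [-0.0013, -0.0004, 0.08], "turn": [0, 0, 0], "fingers": 0},
    {"delta_pos": [-0.0013, -0.0004, 0.0933], "turn": [0, 0, 0], "fingers": 0},
    {"delta_pos": [-0.0013, -0.0004, 0.0933], "turn": [0, 0, 0], "fingers": 0},
    {"delta_pos": [-0.0013, -0.0004, 0.0933], "turn": [0, 0, 0], "fingers": 0.2},
    {"delta_pos": [-0.0013, -0.0004, 0.0933], "turn": [0, 0, 0], "fingers": 0.5},
    {"delta_pos": [-0.0013, -0.0004, 0.0933], "turn": [0, 0, 0], "fingers": 1.0},
    {"delta_pos": [-0.0013, -0.0004, 0.0933], "turn": [0, 0, 0], "fingers": 1.0},
    {"delta_pos": [-0.0013, -0.0004, 0.0933], "turn": [0, 0, 0], "fingers": 1.0},
    {"delta_pos": [-0.0013, -0.0004, 0.0933], "turn": [0, 0, 0], "fingers": 1.0},
  ],
)

```text
clock: 24.4
position: [0.4838, -0.2438, 0.0368]
ee_rot: [0.707, 0.707, 0.0, 0.001]
ft_force: [-1.1, 0.2, 5.5]
grip_width: 0.709
grasp_force: 54.2
```

```bash
python3 -c "
from h import *
go(.503,.0713,.14)"
```

```text
at [ 0.4838 -0.2438  0.0368] delta [ 0.3151  0.0193 -0.1032] turn [ 0.0014  0.0001 -0.0001] F [-1.1  0.2  5.5] grip 0.709 54.2 t 24.4
```

Emit:
move_arm(
  plan=[
    {"delta_pos": [0, 0, -0.04], "turn": [0, 0, 0], "fingers": 1.0},
    {"delta_pos": [0, 0, -0.1067], "turn": [0, 0, 0], "fingers": 1.0},
    {"delta_pos": [0.0267, 0.0013, -0.1333], "turn": [0, 0, 0], "fingers": 1.0},
    {"delta_pos": [0.0867, 0.0053, -0.136], "turn": [0, 0, 0], "fingers": 1.0},
    {"delta_pos": [0.16, 0.0093, -0.136], "turn": [0, 0, 0], "fingers": 1.0},
    {"delta_pos": [0.2333, 0.0147, -0.136], "turn": [0, 0, 0], "fingers": 1.0},
    {"delta_pos": [0.3, 0.0187, -0.136], "turn": [0, 0, 0], "fingers": 1.0},
    {"delta_pos": [0.36, 0.0227, -0.136], "turn": [0, 0, 0], "fingers": 1.0},
    {"delta_pos": [0.4, 0.0247, -0.136], "turn": [0, 0, 0], "fingers": 1.0},
    {"delta_pos": [0.4181, 0.0256, -0.136], "turn": [0, 0, 0], "fingers": 1.0},
    {"delta_pos": [0.4181, 0.0256, -0.136], "turn": [0, 0, 0], "fingers": 1.0},
    {"delta_pos": [0.4181, 0.0256, -0.136], "turn": [0, 0, 0], "fingers": 1.0},
  ],
)

```text
clock: 25.9
position: [0.5026, 0.0684, 0.138]
ee_rot: [0.708, 0.706, -0.0, 0.0]
ft_force: [0.1, 0.7, -1.9]
grip_width: 0.702
grasp_force: 55.4
```

In the tool's units: 0.085 m / 0.75 = 0.1133, 0.07 m / 0.75 = 0.0933.

Emit:
move_arm(
  plan=[
    {"delta_pos": [0, 0, 0], "turn": [0, 0, 0], "fingers": 1.0},
    {"delta_pos": [0, 0, 0.0267], "turn": [0, 0, 0], "fingers": 1.0},
    {"delta_pos": [0, 0, 0.06], "turn": [0, 0, 0], "fingers": 1.0},
    {"delta_pos": [0, 0, 0.0933], "turn": [0, 0, 0], "fingers": 1.0},
    {"delta_pos": [0, 0, 0.1133], "turn": [0, 0, 0], "fingers": 1.0},
    {"delta_pos": [0, 0, 0.1133], "turn": [0, 0, 0], "fingers": 1.0},
    {"delta_pos": [0, 0, 0.1133], "turn": [0, 0, 0], "fingers": 1.0},
    {"delta_pos": [0, 0, 0.1133], "turn": [0, 0, 0], "fingers": 1.0},
  ],
)

```text
clock: 26.9
position: [0.5031, 0.0703, 0.0537]
ee_rot: [0.707, 0.707, 0.001, 0.0]
ft_force: [-0.0, 0.6, -1.7]
grip_width: 0.708
grasp_force: 55.3
```

In the tool's units: 0.0072 m / 0.75 = 0.0096, 0.006 m / 0.75 = 0.008.

Emit:
move_arm(
  plan=[
    {"delta_pos": [-0.0007, 0, 0.0027], "turn": [0, 0, 0], "fingers": 1.0},
    {"delta_pos": [-0.0007, 0, 0.0053], "turn": [0, 0, 0], "fingers": 1.0},
    {"delta_pos": [-0.0007, 0, 0.008], "turn": [0, 0, 0], "fingers": 1.0},
    {"delta_pos": [-0.0007, 0, 0.0096], "turn": [0, 0, 0], "fingers": 1.0},
    {"delta_pos": [-0.0007, 0, 0.0096], "turn": [0, 0, 0], "fingers": 1.0},
  ],
)

```text
clock: 27.52
position: [0.5025, 0.0697, 0.0469]
ee_rot: [0.707, 0.707, 0.0, -0.001]
ft_force: [-9.3, -1.2, 23.3]
grip_width: 0.709
grasp_force: 58.3
```

In the tool's units: -0.18 m / 0.75 = -0.24, -0.001 m / 0.75 = -0.0013.

Emit:
move_arm(
  plan=[
    {"delta_pos": [0, 0, -0.0013], "turn": [0, 0, 0], "fingers": 1.0},
    {"delta_pos": [0, 0, -0.0013], "turn": [0, 0, 0], "fingers": 0.2},
    {"delta_pos": [0, 0, -0.0013], "turn": [0, 0, 0], "fingers": 0.1},
    {"delta_pos": [0, 0, -0.0013], "turn": [0, 0, 0], "fingers": 0},
    {"delta_pos": [0, 0, -0.0013], "turn": [0, 0, 0], "fingers": 0},
    {"delta_pos": [0, 0, -0.0267], "turn": [0, 0, 0], "fingers": 0},
    {"delta_pos": [0, 0, -0.08], "turn": [0, 0, 0], "fingers": 0},
    {"delta_pos": [0, 0, -0.1467], "turn": [0, 0, 0], "fingers": 0},
    {"delta_pos": [-0.04, -0.0267, -0.2], "turn": [0, 0, 0], "fingers": 0},
    {"delta_pos": [-0.0933, -0.0533, -0.2133], "turn": [0, 0, 0], "fingers": 0},
    {"delta_pos": [-0.1333, -0.0667, -0.24], "turn": [0, 0, 0], "fingers": 0},
    {"delta_pos": [-0.1333, -0.0667, -0.24], "turn": [0, 0, 0], "fingers": 0},
  ],
)

```text
clock: 29.02
position: [0.4528, -0.0329, 0.2278]
ee_rot: [0.709, 0.706, 0.002, -0.0]
ft_force: [0.2, -0.0, -0.1]
grip_width: 0.997
grasp_force: 0.0
```

```bash
python3 - <<'E'
from h import *
c=wristcam(); save("fin",c["color"]); W=cloud(c)
for n,x,y,h,fx,fy in [("34",.5275,.1727,.04,.5266,.1729),("44",.629,.1475,.046,.6277,.1478),("54",.604,.046,.052,.6024,.0464),("64",.503,.071,.058,.5014,.0717)]:
    s=(np.hypot(W[...,0]-x,W[...,1]-y)<.045)&(abs(W[...,2]-h-.0095)<.004); p,e=fitc(W[s]); z=W[s]
    k=np.linalg.lstsq(np.c_[z[:,:2]-p[:2],np.ones(len(z))],z[:,2],rcond=None)[0]
    print(n,s.sum(),p.round(4),"off",(p[:2]-[fx,fy]).round(4),"z0 %.4f"%(z[:,2].mean()-h),"slope",k[:2].round(3))
E
```

```text
h.py:11: RuntimeWarning: Mean of empty slice.
  P=P[:,:2]; c0=P.mean(0)
  ret = um.true_divide(
Traceback (most recent call last):
  File "h.py", line 13, in fitc
    s=least_squares(f,[*c0,.025],loss='soft_l1',f_scale=.001)
ValueError: Initial guess is outside of provided bounds
```

View pics/fin.png

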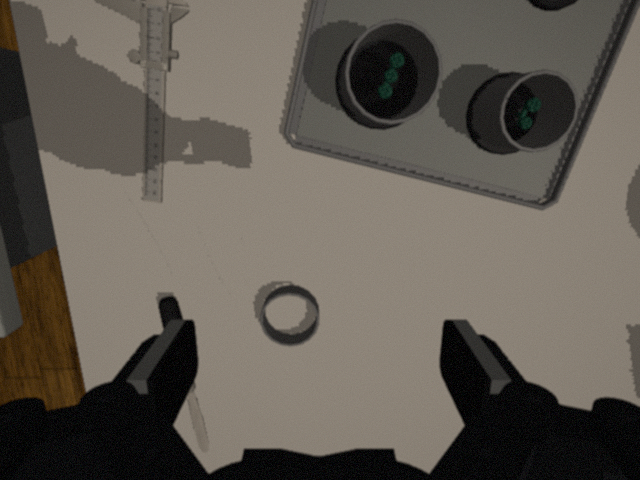

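Rings 64 (388,75) and 54 (525,110) stand over their crowns, but the other two are out of view. I'll rise to see all four.

In the tool's units: 0.13 m / 0.75 = 0.1733, -0.03 m / 0.75 = -0.04.

Emit:
move_arm(
  plan=[
    {"delta_pos": [0.0267, -0.0067, -0.0667], "turn": [0, 0, 0], "fingers": 0},
    {"delta_pos": [0.0667, -0.02, -0.1333], "turn": [0, 0, 0], "fingers": 0},
    {"delta_pos": [0.12, -0.0333, -0.16], "turn": [0, 0, 0], "fingers": 0},
    {"delta_pos": [0.1733, -0.04, -0.16], "turn": [0, 0, 0], "fingers": 0},
    {"delta_pos": [0.1733, -0.04, -0.16], "turn": [0, 0, 0], "fingers": 0},
    {"delta_pos": [0.1733, -0.04, -0.16], "turn": [0, 0, 0], "fingers": 0},
    {"delta_pos": [0.1733, -0.04, -0.16], "turn": [0, 0, 0], "fingers": 0},
  ],
)

```text
clock: 29.95
position: [0.4226, 0.0988, 0.3455]
ee_rot: [0.708, 0.707, -0.0, -0.0]
ft_force: [0.2, -0.1, -0.0]
grip_width: 0.995
grasp_force: 0.0
```

```bash
python3 - <<'E'
from h import *
c=wristcam(); save("fin2",c["color"]); W=cloud(c)
for n,x,y,h,fx,fy in [("34",.5275,.1727,.04,.5266,.1729),("44",.629,.1475,.046,.6277,.1478),("54",.604,.046,.052,.6024,.0464),("64",.503,.071,.058,.5014,.0717)]:
    s=(np.hypot(W[...,0]-x,W[...,1]-y)<.045)&(abs(W[...,2]-h-.0095)<.004)
    if s.sum()<30: print(n,s.sum()); continue
    p,e=fitc(W[s]); z=W[s]
    k=np.linalg.lstsq(np.c_[z[:,:2]-p[:2],np.ones(len(z))],z[:,2],rcond=None)[0]
    print(n,s.sum(),p.round(4),"off",(p[:2]-[fx,fy]).round(4),"z0 %.4f"%(z[:,2].mean()-h),"slope",k[:2].round(3))
E
```

```text
34 312 [0.5255 0.1725 0.0154] off [-0.0011 -0.0004] z0 0.0092 slope [ 0.004 -0.001]
44 487 [0.6266 0.1479 0.0204] off [-0.0011  0.0001] z0 0.0089 slope [-0.006  0.002]
54 519 [0.6016 0.0473 0.0254] off [-0.0008  0.0009] z0 0.0088 slope [-0.003 -0.001]
64 579 [0.5006 0.0716 0.0303] off [-0.0008 -0.0001] z0 0.0091 slope [-0.002  0.002]
```

View pics/fin2.png

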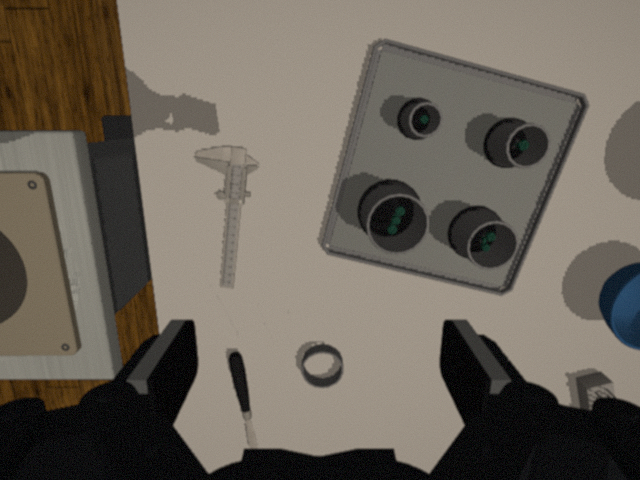

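All four rings stand upright on their formers: (418,120), (515,143), (482,236) and (391,215). Each is within about 1.3 mm of its axis and flat, at the seat height; the spacer at (322,364) and the cup were not touched. Handing in.

```bash
python3 -c "
from workcell import hand_in
print(hand_in())"
```

```text
the job is handed in; nothing more can be done
None
```

All four casting rings are seated and released on their matching formers (within about 1.3 mm of axis, flat by the wrist camera), the spacer ring and measuring cup were left alone, and the job was handed in at about 30 s; no verdict was returned.

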